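# Eject the lens barrel from its bonding nest and tray it

## Task

The round lens barrel sits sunk in its bonding nest. Press down the finger pad of that nest's ejector rocker well down, so that the barrel is pushed up proud of the nest by a good centimetre, then grip the raised barrel and set it down standing upright in the empty end of the blue tray, without dropping it. Leave the square housing down in the other nest.

Things in the scene. Friction and masses are not known exactly. Their poses are not given: they have to be found in the camera images.
- barrel_center (a point): Centre (half-way up) of the round black lens barrel with a glass top: upright cylinder 36 mm in diameter and 30 mm tall, about 70 g. At the start it sits in a round well in an aluminium block 66 x 66 mm whose top is 71 mm above the table; the barrel's top is 1 mm below the block's top, so it cannot be gripped. An ejector pin under it pushes it up through a slot in the well's floor by up to 15 mm; it then stays up, still guided by the well.
- pad_round (a point): Centre of the top face of the round black finger pad (30 mm in diameter) at the end of the steel rocker that works the round barrel's ejector. The pad lies 140 mm from the barrel's axis, on the robot's side of the nest, its top 52 mm above the table at the start. Pressed straight down by 15 mm (it meets a stop there) it lifts the barrel by 15 mm. It needs about 4 to 6 N and stays where it is left.
- rocker_round (a joint): Angle of that rocker in rad: 0 = at rest (pad up, pin down), grows as the pad is pressed, 0.215 = stop (pad fully down, barrel up 15 mm). Held by friction, no spring.
- tray_free (a point): Point on the inner floor (3 mm above the table) in the middle of the empty part of the blue open tray, which is fixed to the table. Tray outside 160 x 120 mm, walls 25 mm high and 3 mm thick; x axis along its long side. The tray's own centre is 25 mm from this point along +x; two small brass discs (24 mm across, 8 mm high) lie at the tray's +x end, 80 mm from this point along +x and 30 mm to either side.
- housing_center (a point): Centre of the square black camera housing (36 x 36 x 30 mm), sunk in a square well in the other, otherwise equal nest. It must stay there, its own ejector unpressed.
Not all that is in view belongs to the job. Leave any yellow look-alike of the part that bears barrel_center alone. Leave any yellow look-alike of the part that bears pad_round alone.

How it is judged:
On the way, in this order (a step that is already met when the one before it is completed fails the run):
1. the ejector has pushed the barrel up at least 9 mm out of its nest, with the barrel not held (value of joint rocker_round above 0.13 rad and height (world z) of barrel_center above 0.064 m and distance of barrel_center from where it was at the start of the episode below 0.025 m and contact force between the fingers and barrel below 0.1 N), for 0.2 s.
2. the barrel is gripped and lifted clear of the nest (height (world z) of barrel_center above 0.09 m and contact force between the fingers and barrel above 0.5 N), for 0.1 s.
At the end, for the whole second after the job is handed in: The barrel stands upright (within 10 degrees, glass up), released and at rest on the floor of the blue tray, within 55 mm of the middle of its empty part; the square housing is still down in its nest (moved less than 5 mm) (horizontal distance between barrel_center and tray_free below 0.055 m and z of barrel_center in the frame of tray_free below 0.02 m and angle between barrel_center's own z axis and vertical below 0.17 rad and linear speed of barrel below 0.02 m/s and distance of housing_center from where it was at the start of the episode below 0.005 m); the robot touches nothing.
It fails at once if the square housing is raised or moved by more than 5 mm (distance of housing_center from where it was at the start of the episode above 0.005 m).
It fails at once if the barrel is dropped: let go over the tray more than about 20 mm above its floor (horizontal distance between barrel_center and tray_free below 0.09 m and height (world z) of barrel_center above 0.04 m and contact force between the fingers and barrel below 0.01 N).
It also fails if it takes over 48 s, if anything falls off the work surface, if the arm or the gripper's body presses on something with over 40 N, if the wrist force passes 120 N, or if a joint passes its speed limit or range.

## Robot

A 6-joint arm with a two-finger parallel gripper is mounted at the origin on the work surface. World frame = base frame: x ahead of the robot, y to its left, z up, the work surface at z = 0. Lengths are in m, angles in rad, forces in N, time in s.
With the tool pointing down it reaches from about 0.35 to 0.85 m from the base axis. Payload 8.1 kg.
Tool frame: the origin (TCP) lies between the finger pads; the fingertips stand 19 mm ahead of it and the grasp point (between the pads) is the TCP; z points along the fingers, y is the line along which they close (so a half turn about z gives the same grasp; the last joint's range is limited). The gripper opens to 93 mm and grips with 3 to 60 N. Pads are 15 mm wide; open, the fingers measure 128 mm over their backs; the gripper's body (75 mm by 188 mm) begins 65 mm behind the grasp point.
Start: joints at [1.162, 0.13, 1.488, -0, 1.523, -0.085], TCP at [0.191, 0.569, 0.238] pointing down, gripper open.
Joint ranges: [-2.96, 2.96], [-0.89, 2.26], [0.02, 2.5], [-1.34, 4.48], [0, 2.73], [-2.66, 2.66]. Speed limits (rad/s): [2.39, 2.39, 2.79, 3.14, 3.14, 3.14].

## Interface

Orientations are given as a unit quaternion [x, y, z, w].
In Python, from workcell import readout, eyes, workorder gives the robot as it stands. The module is installed in compiled form; this text tells all that it offers.
- The arm moves only by the tool step_arm, never from a script. Its argument "rows" is a list of rows, each a list of 7 numbers: the shift along the tool's x, y, z in m, then the turn, a rotation vector about the tool's x, y, z in degrees, then the opening, from 0 (shut) to 1 (fully open). In form: [[x, y, z, ax, ay, az, jaw], ...]. A call has 1 to 12 rows; each row is the pose to reach, as a shift and turn from the pose commanded when the call began, along the tool's axes at that moment; what a row does not reach only later rows make up. A row lasts 1/10 s, in which the tool goes at most 50 mm and 8.59 degrees, less where a joint would pass 70% of its speed; a pose out of reach is approached as far as the arm can. A call with a gripper value outside its range is refused whole. The fingers move at their own pace and stop on an object; the grip force is fixed at half the most. Time passes only in rows, so rows that repeat a pose let the fingers close. It gives the time, the measured TCP pose, the force, the opening and the grip force at its end, in the units of the state.
- readout.get_state(): the state, without advancing time (a new reading comes with each control period).
- eyes.capture(name): name is "scene" or "top" or "wrist"; returns a dict with "pixels" (384x512x3 uint8, blue, green, red), "intrinsics" (3x3 intrinsics, pixels), "cam_to_world" (4x4, takes a point from camera to world coordinates). Camera axes: x right, y up, looking along -z (the intrinsics and any distortion apply to the point x, -y, -z); pixel columns grow to the right and rows downward; lengths in m; the calibration is good to about 2 mm. A picture is of the moment at which its call begins. There is no depth.
- workorder.finish_job(): hands the job in; it is judged then, once.
The state is a dict: "clock": time; "q": joint angles; "qd": joint speeds; "joint_torque": joint torques, N m; "position": TCP position; "tcp_rot": TCP orientation; "contact_force": force on the tool from outside, world axes, zero at the start; "torque": the same for the moment, N m; "opening": opening from 0.0 (shut) to 1.0 (fully open); "grasp_force": force on a finger pad.
Only numpy, scipy, OpenCV 4.12 (cv2) and the standard library are available. Lean on these libraries where they do the work, as an engineer would, in place of code of your own. Each camera call takes 0.05 s, during which the arm holds its last target. There are 200 camera calls.

## Working session

There is one attempt and no reset: what is moved stays moved. The work goes in short steps, Python scripts to look and compute and a tool call to move; the robot and the scene stay as the last step left them, time stands still between calls to the robot, and variables do not carry over. Pictures are saved under pics/ and viewed, at most 10 in all, crops included, and the job is handed in when it is done.

Besides the shell and the picture viewer there is one more tool, called after "Call:" in YAML: its name, and indented under it one key for each argument. step_arm: Moves the arm, as the interface text tells. Its arguments: {"type":"object","properties":{"rows":{"type":"array"}},"required":["rows"]}

```bash
mkdir -p pics
cat > h.py <<'E'
import numpy as np, cv2
from workcell import readout, eyes, workorder
def cap(n, f=None):
    c=eyes.capture(n)
    c={k:np.array(v) for k,v in c.items() if k in("pixels","intrinsics","cam_to_world")}
    if f: cv2.imwrite(f"pics/{f}.png",c["pixels"]); np.savez(f"pics/{f}.npz",**c)
    return c
def ray(c,u,v,z):
    K,T=c["intrinsics"],c["cam_to_world"]
    d=np.linalg.inv(K)@[u,v,1]; d=T[:3,:3]@[d[0],-d[1],-d[2]]
    o=T[:3,3]; return o+d*(z-o[2])/d[2]
def proj(c,p):
    K,T=c["intrinsics"],c["cam_to_world"]
    q=T[:3,:3].T@(np.array(p)-T[:3,3]); q=K@[q[0],-q[1],-q[2]]; return q[:2]/q[2]
E
python3 - <<'E'
from h import *
s=readout.get_state(); print(s)
a=cap("scene","scene0");b=cap("top","top0")
for c in(a,b): print(c["cam_to_world"].round(3),c["intrinsics"].round(1))
E
```

```text
{'clock': 0.0, 'q': array([ 1.16161577e+00,  1.31158638e-01,  1.48925020e+00,  2.01194029e-05,
        1.52299109e+00, -8.54014360e-02]), 'qd': array([ 0.00016198,  0.00055496,  0.00137077,  0.00084567,  0.00136687,
       -0.00074417]), 'joint_torque': array([ 6.77250900e-04, -5.59826195e+01, -4.91769004e+01,  7.73149822e-02,
        3.48466937e-02, -1.40965631e-04]), 'position': array([0.19065584, 0.56835366, 0.23660489]), 'tcp_rot': array([ 1.61183762e-01,  9.86923998e-01, -8.73688075e-04, -2.30932809e-04]), 'contact_force': array([-0.85472045, -0.14767573,  0.09326208]), 'torque': array([-0.0257205 ,  0.04573318, -0.00077131]), 'grasp_force': 0.0, 'opening': 0.9995367038751106}
[[ 0.084 -0.859  0.505  0.967]
 [ 0.996  0.066 -0.053 -0.064]
 [ 0.012  0.508  0.861  0.837]
 [ 0.     0.     0.     1.   ]] [[438.6   0.  256.5]
 [  0.  438.6 190.5]
 [  0.    0.    1. ]]
[[ 0.088  0.969 -0.229  0.347]
 [-0.996  0.087 -0.014 -0.012]
 [ 0.006  0.23   0.973  0.733]
 [ 0.     0.     0.     1.   ]] [[380.    0.  256.8]
 [  0.  380.  186.2]
 [  0.    0.    1. ]]
```

View pics/scene0.png

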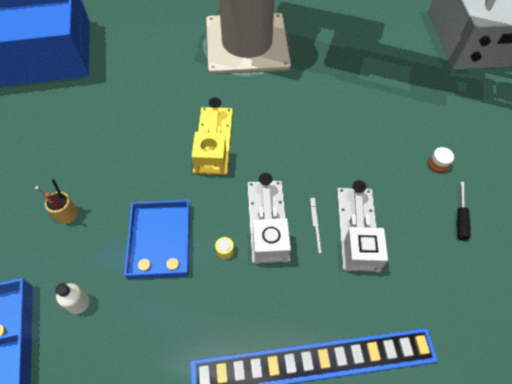

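View pics/top0.png

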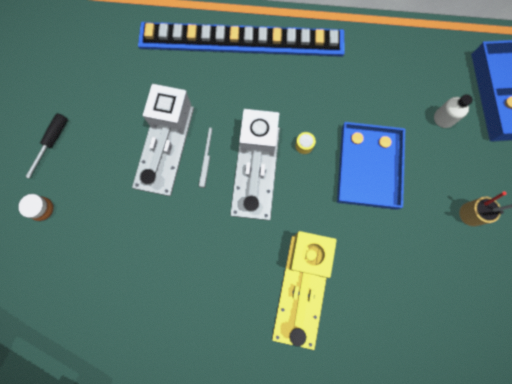

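Scene image: the round nest's barrel is at (271,235) and its pad at (266,180). In the top image they are at (260,128) and (251,203).

Things that could be mistaken for them, by scene pixel:
- **Square housing:** (368,243), with its pad at (359,187).
- **Yellow dummy nest:** (209,148), with its pad at (215,103).
- **Yellow look-alike barrel:** (225,248).

I choose the grey nest with the round ring. The tray is at (159,239), with its discs at the far end.

```bash
cat > m.py <<'E'
from h import *
a=dict(np.load("pics/scene0.npz"));b=dict(np.load("pics/top0.npz"))
def blob(c,mask,u,v,r):
    m=np.zeros(mask.shape,np.uint8); cv2.circle(m,(u,v),r,255,-1); m&=mask
    n,l,s,ce=cv2.connectedComponentsWithStats(m); i=1+np.argmax(s[1:,4]); return ce[i],s[i]
for nm,c,bp,pp,hp,dd,tr in(("scene",a,(271,235),(266,180),(368,243),[(144,264),(173,264)],(159,239)),("top",b,(260,128),(251,203),(164,103),[(358,138),(386,142)],(372,165))):
    g=c["pixels"].max(2); dark=((g<70)*255).astype(np.uint8)
    hsv=cv2.cvtColor(c["pixels"],cv2.COLOR_BGR2HSV)
    B,s=blob(c,dark,*bp,13); P,s2=blob(c,dark,*pp,10); H,s3=blob(c,dark,*hp,14)
    blue=cv2.inRange(hsv,(105,120,60),(125,255,255)); 
    n,l,st,ce=cv2.connectedComponentsWithStats(blue); i=l[tr[1],tr[0]]
    cs,_=cv2.findContours(((l==i)*255).astype(np.uint8),0,2); box=cv2.boxPoints(cv2.minAreaRect(cs[0]))
    ye=cv2.inRange(hsv,(15,80,120),(35,255,255)); D=[blob(c,ye,*d,9)[0] for d in dd]
    print(nm,"barrel",B.round(1),s,ray(c,*B,.07).round(4),"pad",P.round(1),s2,ray(c,*P,.052).round(4),"H",ray(c,*H,.07).round(4))
    print(" tray box",[ray(c,*q,.025)[:2].round(3).tolist() for q in box]," discs",[ray(c,*d,.011)[:2].round(3).tolist() for d in D])
x=a["pixels"][150:290,90:400]; y=b["pixels"][70:230,110:420]
cv2.imwrite("pics/crop0.png",cv2.resize(np.vstack([x,y]),None,fx=1.99,fy=1.99,interpolation=2))
E
python3 m.py
```

```text
Traceback (most recent call last):
  File "m.py", line 9, in <module>
    B,s=blob(c,dark,*bp,13); P,s2=blob(c,dark,*pp,10); H,s3=blob(c,dark,*hp,14)
        ~~~~^^^^^^^^^^^^^^^
  File "m.py", line 5, in blob
    n,l,s,ce=cv2.connectedComponentsWithStats(m); i=1+np.argmax(s[1:,4]); return ce[i],s[i]
                                                      ~~~~~~~~~^^^^^^^^^
ValueError: attempt to get argmax of an empty sequence
```

```bash
sed -i 's/P,s2=blob/dark2=((g<70)*255).astype(np.uint8); P,s2=blob/; s/g<70)\*255).astype(np.uint8)$/g<140)*255).astype(np.uint8)/; s/blob(c,dark,\*pp/blob(c,dark2,*pp/' m.py; python3 m.py
```

```text
scene barrel [270.7 235.1] [262 227  18  16  75] [0.6176 0.0025 0.07  ] pad [265.1 178.4] [259 173  13  12 118] [0.478  0.0053 0.052 ] H [0.6494 0.1841 0.07  ]
 tray box [[0.492, -0.295], [0.503, -0.158], [0.675, -0.159], [0.665, -0.283]]  discs [[0.635, -0.249], [0.638, -0.193]]
top barrel [259.5 127.7] [250 119  19  17  86] [0.6154 0.0028 0.07  ] pad [250.6 202.8] [244 197  14  13 138] [0.4759 0.0068 0.052 ] H [0.6484 0.1855 0.07  ]
 tray box [[0.493, -0.154], [0.662, -0.16], [0.663, -0.292], [0.495, -0.28]]  discs [[0.635, -0.193], [0.632, -0.249]]
```

View pics/crop0.png

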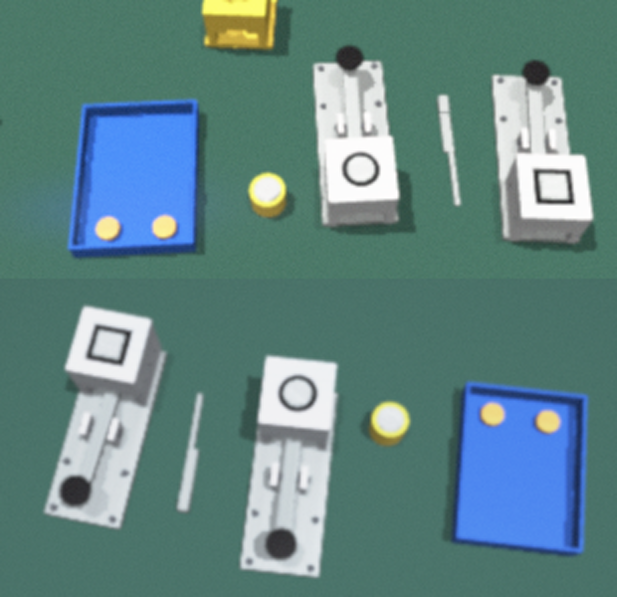

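The crop confirms the choice: the grey nest with the round ring has its pad at crop (349,57) in the scene half and (281,543) in the top half. The measured pad-to-barrel distance is 139.5 mm against a nominal 140 mm. I'll go above the pad with the jaws shut.

```bash
cat >> h.py <<'E'
from scipy.spatial.transform import Rotation as Ro
def shift(p,yawdeg=180):
    "tool-frame shift/turn to world p, tool down with tool x at yawdeg"
    s=readout.get_state(); R=Ro.from_quat(s["tcp_rot"])
    c,q=np.cos(np.radians(yawdeg)),np.sin(np.radians(yawdeg))
    G=Ro.from_matrix(np.array([[c,q,0],[q,-c,0],[0,0,-1]]))
    print("t",s["clock"],"shift mm",(R.inv().apply(np.array(p)-s["position"])*1000).round(1),"turn",np.degrees((R.inv()*G).as_rotvec()).round(2))
E
python3 -c "
from h import *
shift([.477,.006,.14])"
```

```text
t 0.1 shift mm [-450.4 -441.9   97.4] turn [ -0.09  -0.02 -18.55]
```

Call:
step_arm:
  rows:
    - [-0.45, -0.442, 0.06, 0, 0, -18.5, 0]
    - [-0.45, -0.442, 0.06, 0, 0, -18.5, 0]
    - [-0.45, -0.442, 0.06, 0, 0, -18.5, 0]
    - [-0.45, -0.442, 0.06, 0, 0, -18.5, 0]
    - [-0.45, -0.442, 0.06, 0, 0, -18.5, 0]
    - [-0.45, -0.442, 0.06, 0, 0, -18.5, 0]
    - [-0.45, -0.442, 0.06, 0, 0, -18.5, 0]
    - [-0.45, -0.442, 0.06, 0, 0, -18.5, 0]
    - [-0.45, -0.442, 0.06, 0, 0, -18.5, 0]
    - [-0.45, -0.442, 0.06, 0, 0, -18.5, 0]
    - [-0.45, -0.442, 0.06, 0, 0, -18.5, 0]
    - [-0.45, -0.442, 0.06, 0, 0, -18.5, 0]

```text
clock: 1.3
position: [0.4615, 0.0355, 0.1807]
tcp_rot: [0.001, 1.0, 0.0, 0.0]
contact_force: [1.1, 1.1, 0.1]
opening: 0.027
grasp_force: 0.0
```

Call:
step_arm:
  rows:
    - [0, 0, 0, 0, 0, 0, 0]
    - [0, 0, 0, 0, 0, 0, 0]
    - [0, 0, 0, 0, 0, 0, 0]

```text
clock: 1.6
position: [0.4606, 0.0383, 0.1807]
tcp_rot: [0.0, 1.0, 0.0, -0.0]
contact_force: [-0.1, 0.8, 1.0]
opening: 0.003
grasp_force: 0.0
```

```bash
python3 -c "
from h import *
c=cap('wrist','w1'); s=readout.get_state(); print(s['position'],s['opening'],s['contact_force'])
for p in([.477,.006,.052],[.6165,.0027,.07]): print(proj(c,p))
shift([.477,.006,.14])"
```

```text
[0.46066036 0.03872853 0.18086199] 0.004037407533578764 [ 0.29622848 -0.54593543  0.03237962]
[229.16742369 206.01882816]
[228.24277003 324.4831551 ]
t 1.65 shift mm [-16.3 -32.8  40.8] turn [ 0.02 -0.02  0.03]
```

View pics/w1.png

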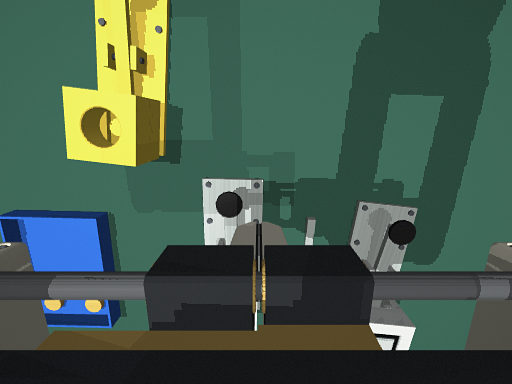

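The wrist view shows the grey nest's pad at (229,204), against a predicted (229,206), so the position agrees. Next I move over it and press.

Call:
step_arm:
  rows:
    - [-0.0165, -0.033, 0.04, 0, 0, 0, 0]
    - [-0.0165, -0.033, 0.04, 0, 0, 0, 0]
    - [-0.0165, -0.033, 0.09, 0, 0, 0, 0]
    - [-0.0165, -0.033, 0.1, 0, 0, 0, 0]
    - [-0.0165, -0.033, 0.1, 0, 0, 0, 0]
    - [-0.0165, -0.033, 0.1, 0, 0, 0, 0]

```text
clock: 2.25
position: [0.4782, 0.0053, 0.0825]
tcp_rot: [-0.0, 1.0, 0.0, 0.001]
contact_force: [1.3, -0.5, 1.2]
opening: 0.006
grasp_force: 0.0
```

Call:
step_arm:
  rows:
    - [0, 0, 0.005, 0, 0, 0, 0]
    - [0, 0, 0.01, 0, 0, 0, 0]
    - [0, 0, 0.014, 0, 0, 0, 0]
    - [0, 0, 0.018, 0, 0, 0, 0]
    - [0, 0, 0.02, 0, 0, 0, 0]
    - [0, 0, 0.02, 0, 0, 0, 0]
    - [0, 0, 0.02, 0, 0, 0, 0]

```text
clock: 2.95
position: [0.4776, 0.0045, 0.061]
tcp_rot: [0.001, 1.0, -0.0, 0.0]
contact_force: [-1.3, -0.0, 1.0]
opening: 0.006
grasp_force: 0.1
```

Call:
step_arm:
  rows:
    - [0, 0, 0.003, 0, 0, 0, 0]
    - [0, 0, 0.004, 0, 0, 0, 0]
    - [0, 0, 0.005, 0, 0, 0, 0]
    - [0, 0, 0.005, 0, 0, 0, 0]

```text
clock: 3.35
position: [0.4779, 0.0044, 0.0577]
tcp_rot: [0.0, 1.0, -0.0, 0.0]
contact_force: [-11.7, -0.1, 20.6]
opening: 0.003
grasp_force: 10.5
```

Call:
step_arm:
  rows:
    - [0, 0, 0.001, 0, 0, 0, 0]
    - [0, 0, 0.0015, 0, 0, 0, 0]
    - [0, 0, 0.0015, 0, 0, 0, 0]

```text
clock: 3.65
position: [0.478, 0.0045, 0.0574]
tcp_rot: [0.0, 1.0, -0.0, 0.0]
contact_force: [-17.3, 0.4, 33.9]
opening: 0.006
grasp_force: 16.7
```

```bash
python3 -c "
from h import *
a=cap('scene','scene1');s=readout.get_state(); print(s['position'],s['contact_force'])
cv2.imwrite('pics/c1.png',cv2.resize(a['pixels'][140:290,190:400],None,fx=3,fy=3,interpolation=2))"
```

```text
[0.47801276 0.00445448 0.05736413] [-17.74534951   0.9236638   32.71782825]
```

View pics/c1.png

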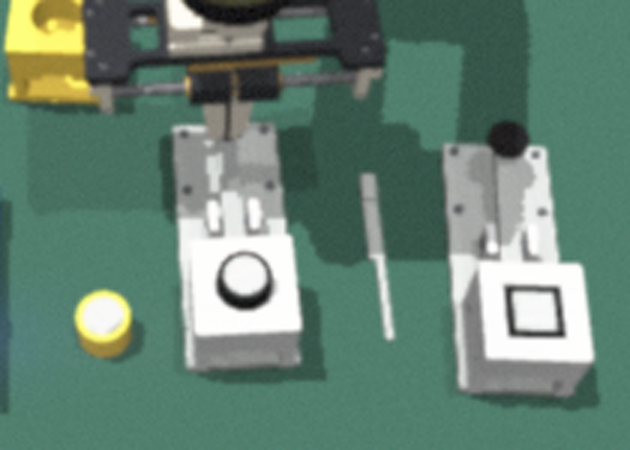

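The barrel now stands proud at crop (245,280) and the stop was reached, with about 33 N on the pad. The housing has not moved. I'll retract, then move above the barrel with the jaws open.

Call:
step_arm:
  rows:
    - [0, 0, -0.01, 0, 0, 0, 0]
    - [0, 0, -0.06, 0, 0, 0, 0]
    - [0, 0, -0.1, 0, 0, 0, 0.3]
    - [-0.045, 0.002, -0.105, 0, 0, 0, 0.75]
    - [-0.09, 0.002, -0.105, 0, 0, 0, 0.75]
    - [-0.139, 0.002, -0.105, 0, 0, 0, 0.75]
    - [-0.139, 0.002, -0.105, 0, 0, 0, 0.75]
    - [-0.139, 0.002, -0.105, 0, 0, 0, 0.75]
    - [-0.139, 0.002, -0.105, 0, 0, 0, 0.75]

```text
clock: 4.6
position: [0.6159, 0.0064, 0.1594]
tcp_rot: [0.0, 1.0, 0.0, -0.0]
contact_force: [-0.4, -0.0, 0.2]
opening: 0.559
grasp_force: 0.0
```

```bash
python3 -c "
from h import *
c=cap('wrist','w2'); s=readout.get_state(); print(s['position'],s['opening'],s['contact_force'])
print(proj(c,[.6165,.0027,.085])); 
shift([.6165,.0027,.092])"
```

```text
[0.61595256 0.00644629 0.16011041] 0.601362359595399 [0.47841523 0.78685383 0.02978834]
[254.48934966 207.70197866]
t 4.65 shift mm [-0.5 -3.7 68.1] turn [-0.    0.04 -0.05]
```

View pics/w2.png

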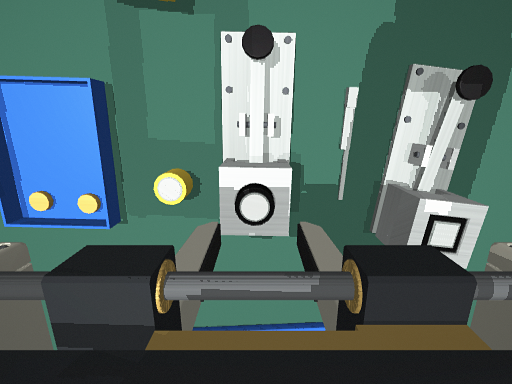

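The barrel top is at (255.5,206), against a predicted (254.5,208), so it agrees within about 1 mm. Descending.

Call:
step_arm:
  rows:
    - [-0.0005, -0.003, 0.03, 0, 0, 0, 0.75]
    - [-0.0005, -0.003, 0.05, 0, 0, 0, 0.75]
    - [-0.0005, -0.003, 0.06, 0, 0, 0, 0.75]
    - [-0.0005, -0.003, 0.064, 0, 0, 0, 0.75]
    - [-0.0005, -0.003, 0.064, 0, 0, 0, 0.75]
    - [-0.0005, -0.003, 0.064, 0, 0, 0, 0.75]

```text
clock: 5.25
position: [0.6178, 0.0034, 0.0971]
tcp_rot: [0.0, 1.0, -0.0, 0.001]
contact_force: [0.0, 0.6, 0.1]
opening: 0.748
grasp_force: 0.0
```

Call:
step_arm:
  rows:
    - [0.0005, 0, 0.003, 0, 0, 0, 0.75]
    - [0.0005, 0, 0.0045, 0, 0, 0, 0.75]
    - [0.0005, 0, 0.0045, 0, 0, 0, 0.6]
    - [0.0005, 0, 0.0045, 0, 0, 0, 0.45]
    - [0.0005, 0, 0.0045, 0, 0, 0, 0.2]
    - [0.0005, 0, 0.0045, 0, 0, 0, 0.2]
    - [0.0005, 0, 0.0045, 0, 0, 0, 0.2]
    - [0.0005, 0, 0.0045, 0, 0, 0, 0.2]
    - [0.0005, 0, 0.0045, 0, 0, 0, 0.2]
    - [0.0005, 0, 0.0045, 0, 0, 0, 0.2]

```text
clock: 6.25
position: [0.6167, 0.0034, 0.091]
tcp_rot: [0.0, 1.0, -0.0, 0.0]
contact_force: [-0.6, 0.8, -0.5]
opening: 0.371
grasp_force: 30.0
```

Gripped at 30 N. Lifting.

Call:
step_arm:
  rows:
    - [0, 0, -0.005, 0, 0, 0, 0.2]
    - [0, 0, -0.015, 0, 0, 0, 0.2]
    - [0, 0, -0.03, 0, 0, 0, 0.2]
    - [0, 0, -0.045, 0, 0, 0, 0.2]
    - [0, 0, -0.06, 0, 0, 0, 0.2]
    - [0, 0, -0.07, 0, 0, 0, 0.2]
    - [0, 0, -0.07, 0, 0, 0, 0.2]
    - [0, 0, -0.07, 0, 0, 0, 0.2]

```text
clock: 7.05
position: [0.6167, 0.0034, 0.1611]
tcp_rot: [0.0, 1.0, 0.0, 0.0]
contact_force: [-0.2, -0.0, -1.0]
opening: 0.367
grasp_force: 30.0
```

```bash
python3 -c "
from h import *
c=cap('wrist','w3'); s=readout.get_state(); print(s['position'],s['opening'],s['grasp_force'])
shift([.555,-.221,.16])"
```

```text
[0.61623009 0.00345474 0.16035235] 0.36574706759768777 29.999206066131592
t 7.1 shift mm [  61.  -224.5    0.4] turn [ 0.   -0.05 -0.05]
```

View pics/w3.png

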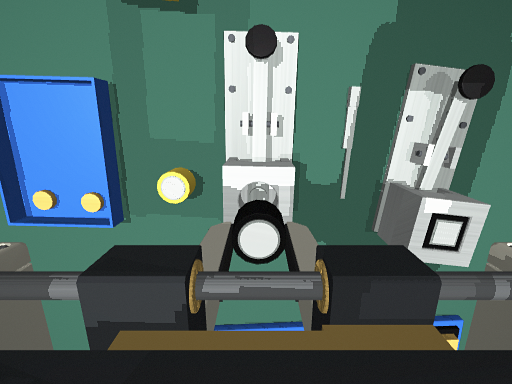

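The barrel is held at (259,238), clear of the nest. Next I carry it over the empty end of the tray.

Call:
step_arm:
  rows:
    - [0.005, -0.02, 0, 0, 0, 0, 0.2]
    - [0.015, -0.055, 0, 0, 0, 0, 0.2]
    - [0.025, -0.095, 0, 0, 0, 0, 0.2]
    - [0.036, -0.135, 0, 0, 0, 0, 0.2]
    - [0.047, -0.175, 0, 0, 0, 0, 0.2]
    - [0.056, -0.205, 0, 0, 0, 0, 0.2]
    - [0.061, -0.224, 0, 0, 0, 0, 0.2]
    - [0.061, -0.224, 0, 0, 0, 0, 0.2]
    - [0.061, -0.224, 0, 0, 0, 0, 0.2]

```text
clock: 8.0
position: [0.5548, -0.2203, 0.1599]
tcp_rot: [0.001, 1.0, 0.001, -0.001]
contact_force: [0.1, -0.4, -0.8]
opening: 0.37
grasp_force: 30.0
```

Call:
step_arm:
  rows:
    - [0, 0, 0.02, 0, 0, 0, 0.2]
    - [0, 0, 0.05, 0, 0, 0, 0.2]
    - [0, 0, 0.08, 0, 0, 0, 0.2]
    - [0, 0, 0.1, 0, 0, 0, 0.2]
    - [0, 0, 0.108, 0, 0, 0, 0.2]
    - [0, 0, 0.108, 0, 0, 0, 0.2]
    - [0, 0, 0.108, 0, 0, 0, 0.2]

```text
clock: 8.7
position: [0.5562, -0.2202, 0.054]
tcp_rot: [0.0, 1.0, -0.0, 0.001]
contact_force: [-0.4, -0.2, 1.4]
opening: 0.369
grasp_force: 30.0
```

```bash
python3 -c "
from h import *
a=cap('scene','s2');b=cap('top','t2'); s=readout.get_state(); print(s['position'],s['opening'],s['grasp_force'],s['contact_force'])
f=lambda i:cv2.resize(i,None,fx=3,fy=3,interpolation=2)
cv2.imwrite('pics/c2.png',np.hstack([f(a['pixels'][150:320,90:220]),f(b['pixels'][90:260,300:430])]))"
```

```text
[ 0.55665758 -0.22082599  0.05472618] 0.3687957175505172 29.999168515205383 [-0.34345459 -0.42491077 -0.77645981]
```

View pics/c2.png

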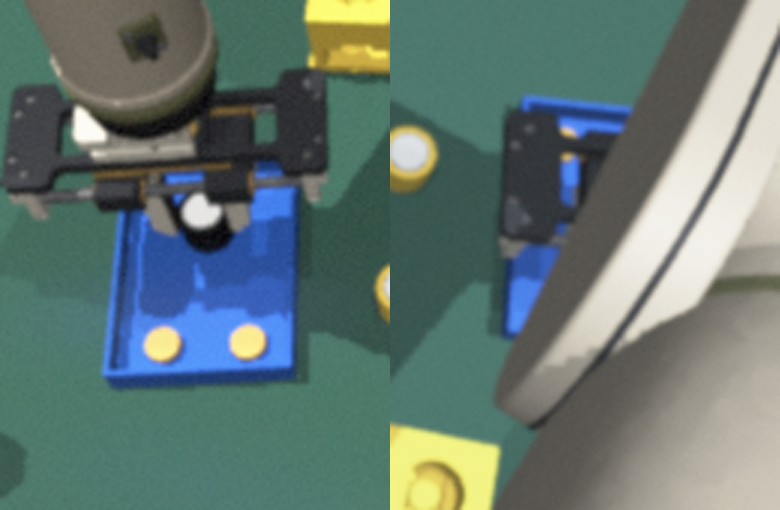

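In the left (scene) half the barrel hangs upright inside the empty end of the tray at (205,215). I'll lower it until it touches.

Call:
step_arm:
  rows:
    - [0, 0, 0.006, 0, 0, 0, 0.2]
    - [0, 0, 0.011, 0, 0, 0, 0.2]
    - [0, 0, 0.013, 0, 0, 0, 0.2]
    - [0, 0, 0.0145, 0, 0, 0, 0.2]
    - [0, 0, 0.0145, 0, 0, 0, 0.2]
    - [0, 0, 0.0145, 0, 0, 0, 0.2]

```text
clock: 9.4
position: [0.5558, -0.2208, 0.0399]
tcp_rot: [0.001, 1.0, -0.0, 0.0]
contact_force: [-4.6, 2.1, 10.9]
opening: 0.368
grasp_force: 30.0
```

Contact at 11 N. I'll open slowly, then rise.

Call:
step_arm:
  rows:
    - [0, 0, -0.001, 0, 0, 0, 0.36]
    - [0, 0, -0.001, 0, 0, 0, 0.4]
    - [0, 0, -0.001, 0, 0, 0, 0.45]
    - [0, 0, -0.001, 0, 0, 0, 0.52]
    - [0, 0, -0.001, 0, 0, 0, 0.54]
    - [0, 0, -0.001, 0, 0, 0, 0.54]
    - [0, 0, -0.01, 0, 0, 0, 0.54]
    - [0, 0, -0.03, 0, 0, 0, 0.54]
    - [0, 0, -0.07, 0, 0, 0, 0.54]
    - [0, 0, -0.11, 0, 0, 0, 0.54]
    - [0, 0, -0.12, 0, 0, 0, 0.54]
    - [0, 0, -0.12, 0, 0, 0, 0.54]

```text
clock: 10.6
position: [0.5571, -0.2214, 0.162]
tcp_rot: [0.0, 1.0, -0.001, 0.003]
contact_force: [0.2, 0.5, 0.1]
opening: 0.539
grasp_force: 0.0
```

```bash
python3 -c "
from h import *
c=cap('wrist','w4');a=cap('scene','s3'); s=readout.get_state(); print(s['position'],s['opening'],s['grasp_force'],s['contact_force'])
cv2.imwrite('pics/c3.png',np.hstack([cv2.resize(a['pixels'][160:290,100:250],(433,375),interpolation=2),c['pixels'][:375,:360]]))
print(proj(c,[.556,-.221,.033]),proj(a,[.556,-.221,.033]))"
```

```text
[ 0.55499002 -0.22028257  0.15769143] 0.5416677761990745 0.0 [-0.16766799  0.53481234 -1.24924814]
[259.39653811 189.73081542] [157.6235751  223.03084625]
```

View pics/c3.png

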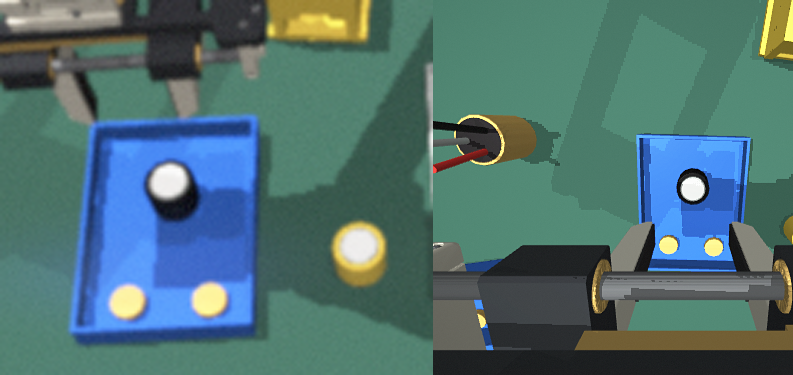

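The barrel stands upright with its glass up, at scene crop (170,185) and wrist (259,188), where predicted in the empty part of the tray. The gripper is clear of it, so I'll settle the arm and hand in.

Call:
step_arm:
  rows:
    - [0, 0, 0, 0, 0, 0, 0.54]
    - [0, 0, 0, 0, 0, 0, 0.54]
    - [0, 0, 0, 0, 0, 0, 0.54]

```text
clock: 11.0
position: [0.5547, -0.2202, 0.157]
tcp_rot: [0.0, 1.0, 0.001, -0.001]
contact_force: [0.2, 0.1, 0.7]
opening: 0.54
grasp_force: 0.0
```

```bash
python3 -c "
from h import *
print(workorder.finish_job())"
```

```text
the job is handed in; nothing more can be done
None
```

The barrel was ejected, gripped and set down upright in the empty end of the blue tray, with the square housing left in its nest; I handed the job in at about 11 s, and the hand-in returned no verdict.

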